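Cull the short slicer insert, then show the notched one label up

TASK

Three slicer inserts stand on edge in the peg rack. First take out the one that is too short and leave it on the cork mat, standing or lying; then take the full-length insert with the notched corner by its unlabelled half, lift it to at least 15 cm above the worktop and tip it so that its label looks upward, about halfway between upright and flat or flatter, and finish while still holding it there. The other full-length insert stays in the rack and the jars and shaker stay as they stand.

Things in the scene. Friction and masses are not known exactly. Their poses are not given: they have to be found in the camera images.
- rack: Fixed light wooden rack, any yaw: base board 130 (its x) x 170 (its y) x 12 mm. Origin: centre of its underside. Three slots along its x, at its y = -65, 0 and +65 mm, each 11 mm wide between two pairs of pegs (8 mm thick, 22 mm tall above the board, at x = +-32 mm). One insert stands on the board in each slot; which is where varies.
- notched_insert: Insert to show: white plate 140 (x) x 8 (y) x 60 mm (z), about 0.08 kg, on its long edge in a slot. Origin: middle of the lower edge, z up at the start. A 16 mm square notch is cut from the upper corner at its +x end. The label is on the +y face of the notched half only: seen with the label facing you and the notch at the top, the notch is at the upper left.
- label (a point): Centre of the label on the notched insert, at its x +39, y +4, z +24 mm: a frosted ruled panel 52 x 34 mm on the +y face; axes as the insert's.
- plain_edge (a point): Point on the upper edge of the notched insert's unlabelled half, at its x -35, y 0, z +60 mm; axes as the insert's. The plate is solid from the edge to 30 mm below it (under that is a blade opening); it can be pinched here across its 8 mm thickness.
- whole_insert: Plain white insert of the same size, 140 x 8 x 60 mm, with all corners whole and no label; same frame (x long axis, y thickness, z up, origin at the middle of the lower edge). Stays in its slot.
- short_insert: Odd white insert, too short: 95 (x) x 8 (y) x 60 mm (z), about 0.055 kg, all corners whole, no label; same frame (origin at the middle of the lower edge). To be culled onto the mat.
- mat: Cork table mat lying on the worktop, fixed, about 228 (x) x 185 (y) x 8 mm. Origin: centre of its underside, its top is 8 mm higher.
- salt_shaker: Salt shaker, 44 mm wide, 90 mm tall, standing; bystander. Origin: centre of its foot.
- honey_jar: Honey jar, 68 mm wide, 84 mm tall, standing; bystander. Origin: centre of its foot.
- spice_jar: Spice jar with screw cap, 45 mm wide, 106 mm tall, standing; bystander. Origin: centre of its foot.
There are look-alikes about, which are no part of the job. Leave any black or purple look-alike of the notched_insert alone.

How it is judged:
By the outcome, as a careful person would: the job done as asked, in the order asked, and still so for the second after the job is handed in, while the arm keeps its last pose, push and grip.
It also fails if it takes over 51 s, if anything falls off the work surface, if the arm or the gripper's body presses on something with over 40 N, if the wrist force passes 120 N, or if a joint passes its speed limit or range.

ROBOT

A 7-joint arm with a two-finger parallel gripper is mounted at the origin on a cart in front of the work surface, level with it; the furniture and walls round the work are solid. World frame = base frame: x ahead of the robot, y to its left, z up, the work surface at z = 0. Lengths are in m, angles in rad, forces in N, time in s.
With the tool pointing down it reaches from about 0.35 to 0.9 m from the base axis. Payload 8.1 kg.
Tool frame: the origin (TCP) lies between the finger pads, 19 mm behind the fingertips; this is the grasp point; z points along the fingers, y is the line along which they close (so a half turn about z gives the same grasp; the last joint's range is limited). The gripper opens to 85 mm and grips with 20 to 120 N. Pads are 22 mm wide; open, the fingers measure 114 mm over their backs; the gripper's body (76 mm by 85 mm) begins 54 mm behind the grasp point. The pads swing forward as they close: fully open they stand 13 mm farther back than shut.
Start: joints at [-1.253, 0.434, 0.025, 1.573, -0.012, 1.134, -0.075], TCP at [0.255, 0.57, 0.25] pointing down, gripper open.
Joint ranges: [-2.62, 2.62], [-0.44, 2.09], [-1.27, 1.32], [0.08, 2.57], [-1.32, 4.46], [0.12, 2], [-2.74, 2.74]. Speed limits (rad/s): [2.22, 2.22, 3.01, 3.01, 3.14, 3.14, 3.14].

INTERFACE

Orientations are given as [roll, pitch, yaw] about the fixed x, y, z axes, in that order (R = Rz(yaw) Ry(pitch) Rx(roll)).
In Python, from workcell import arm, cams, hand_in gives the robot as it stands. The module is installed in compiled form; this text tells all that it offers.
- The arm moves only by the tool carry_out, never from a script. Its argument "motion" is a list of rows, each a list of 5 numbers: the shift along the tool's x, y, z in cm, then the turn about the tool's z in degrees, then the finger opening in cm, from 0 to 8.54. A call has 1 to 10 rows; each row shifts and turns the commanded pose from where the row before left it, along the tool's axes as they then stand; what a row does not reach is not made up. A row lasts 1/10 s, in which the tool goes at most 50 mm and 8.59 degrees, less where a joint would pass 70% of its speed; a pose out of reach is approached as far as the arm can. A call with a gripper value outside its range is refused whole. The fingers move at their own pace and stop on an object; the grip force is fixed at half the most. Time passes only in rows, so rows that do not move let the fingers close. It gives the time, the measured TCP pose, the force, the opening and the grip force at its end, in the units of the state.
- arm.state(): the state, without advancing time (a new reading comes with each control period).
- cams.read_camera(name): name is "side" or "top"; returns a dict with "frame" (480x640x3 uint8, red, green, blue), "mtx" (3x3 intrinsics, pixels), "rvec" (rotation vector, rad) and "tvec" (3), from world to camera coordinates, as OpenCV has them. Camera axes: x right, y down, z forward; pixel columns grow to the right and rows downward; lengths in m; the calibration is good to about 2 mm. A picture is of the moment at which its call begins. There is no depth.
- hand_in(): hands the job in; it is judged then, once.
The state is a dict: "t": time; "joint_pos": joint angles; "qd": joint speeds; "joint_torque": joint torques, N m; "tcp_pos": TCP position; "orientation": TCP orientation; "contact_force": force on the tool from outside, world axes, zero at the start; "torque": the same for the moment, N m; "grip_width": finger opening in m; "grasp_force": force on a finger pad.
Only numpy, scipy, OpenCV 4.12 (cv2) and the standard library are available. Lean on these libraries where they do the work, as an engineer would, in place of code of your own. Each camera call takes 0.05 s, during which the arm holds its last target. There are 200 camera calls.

## Working session

There is one attempt and no reset: what is moved stays moved. The work goes in short steps, Python scripts to look and compute and a tool call to move; the robot and the scene stay as the last step left them, time stands still between calls to the robot, and variables do not carry over. Pictures are saved under pics/ and viewed, at most 10 in all, crops included, and the job is handed in when it is done.

Besides the shell and the picture viewer there is one more tool, called after "Request:" as name([rows], argument=value, ...), one row to a line, values as JSON. carry_out: Moves the arm, as the interface text tells. Its arguments: {"type":"object","properties":{"motion":{"type":"array"}},"required":["motion"]}

```bash
mkdir -p pics
cat > h.py <<'E'
import numpy as np, cv2
from workcell import arm, cams, hand_in
def shot(n,fn=None):
    c=cams.read_camera(n)
    if fn: cv2.imwrite('pics/'+fn,c['frame'][:,:,::-1])
    return c
def ray(c,u,v,z):
    R=cv2.Rodrigues(np.array(c['rvec'],float))[0]; t=np.array(c['tvec'],float).ravel()
    o=-R.T@t; d=R.T@np.linalg.inv(c['mtx'])@np.array([u,v,1.])
    return o+d*(z-o[2])/d[2]
def proj(c,P):
    return cv2.projectPoints(np.array(P,float).reshape(-1,3),np.array(c['rvec'],float),np.array(c['tvec'],float),np.array(c['mtx'],float),None)[0].reshape(-1,2)
E
python3 - <<'E'
from h import *
for n in('top','side'):
    c=shot(n,n+'1.png'); R=cv2.Rodrigues(np.array(c['rvec'],float))[0]
    print(n,(-R.T@np.array(c['tvec']).ravel()).round(3),R[2].round(2),c['mtx'][0][0])
s=arm.state();print(s)
E
```

```text
top [ 0.284 -0.142  1.484] [ 0.18  0.01 -0.98] 573.9662496928094
side [0.856 1.194 0.725] [-0.2  -0.88 -0.43] 611.9095890187114
{'t': 0.1, 'joint_pos': array([-1.25257933,  0.43517356,  0.02498153,  1.57401279, -0.01159457,
        1.13398976, -0.07511691]), 'qd': array([-0.00040862, -0.00211986, -0.00010352, -0.00452801, -0.00038936,
        0.00137159,  0.00103602]), 'joint_torque': array([ 2.80136235e-03, -6.71748662e+01,  1.02806557e+00, -3.16903389e+01,
        1.58136635e-02,  7.25174803e-03, -1.92025544e-05]), 'tcp_pos': array([0.25519345, 0.57005896, 0.24928935]), 'orientation': array([-3.14016090e+00,  1.39534678e-04,  2.72068447e+00]), 'contact_force': array([0.43589142, 0.11948258, 0.78042946]), 'torque': array([ 0.01015459,  0.01277312, -0.05533842]), 'grasp_force': 0.0, 'grip_width': 0.08540071723162163}
```

View pics/top1.png

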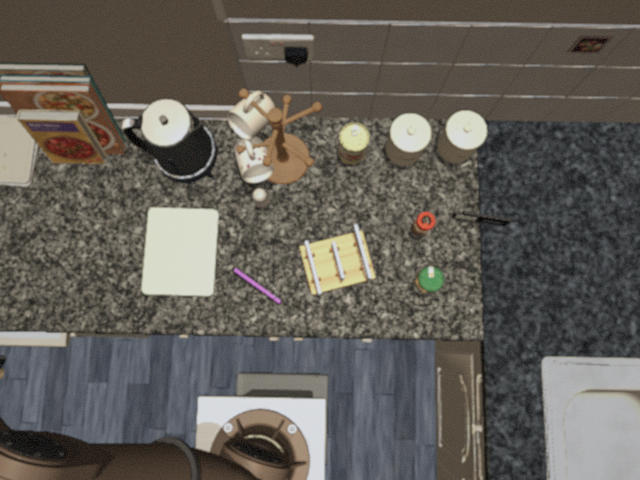

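View pics/side1.png

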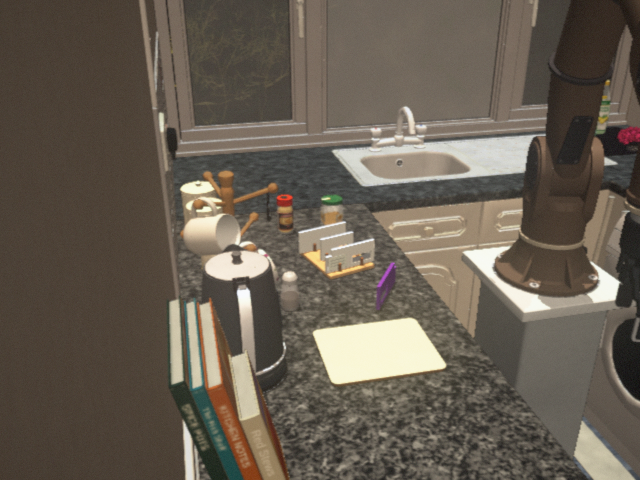

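The top view shows the rack at (338,262) with three inserts, the middle one shorter. The pale mat is at (180,252), and a purple look-alike at (257,285). The jars are at (425,222), (430,280) and (353,143), and the shaker at (260,195). Next I'll enlarge the rack in both views.

Run:
```python
from h import *
a=cv2.imread('pics/top1.png')[215:305,290:390]; b=cv2.imread('pics/side1.png')[210:290,290:390]
a=cv2.resize(a,(400*5//5,360),interpolation=cv2.INTER_CUBIC); b=cv2.resize(b,(400,320),interpolation=cv2.INTER_CUBIC)
b=cv2.copyMakeBorder(b,0,40,0,0,cv2.BORDER_CONSTANT)
cv2.imwrite('pics/crop1.png',np.hstack([a,b]))
im=cv2.imread('pics/top1.png');c=shot('top')
# rack mask + mat + white plates
hsv=cv2.cvtColor(im,cv2.COLOR_BGR2HSV)
m=cv2.inRange(hsv,(0,0,150),(180,60,255)); m[:215]=0;m[310:]=0;m[:,:295]=0;m[:,390:]=0
for q in cv2.findContours(m,0,2)[0]:
    if cv2.contourArea(q)>25:
        r=cv2.boxPoints(cv2.minAreaRect(q)); print('plate',r.round(1).tolist())
        print([ray(c,*p,.072)[:2].round(3).tolist() for p in r])
m=cv2.inRange(hsv,(0,10,150),(180,255,255)); m[:,:140]=0;m[:200]=0;m[300:]=0;m[:,225:]=0
q=max(cv2.findContours(m,0,2)[0],key=cv2.contourArea);r=cv2.boxPoints(cv2.minAreaRect(q))
print('mat',[ray(c,*p,.008)[:2].round(3).tolist() for p in r])
for p in ((425,222),(430,278)): print('jar',ray(c,*p,.09).round(3))
print('shaker',ray(c,260,195,.09).round(3),'purple',ray(c,235,268,.06).round(3),ray(c,280,301,.06).round(3))
```

```text
plate [[343.79998779296875, 300.29998779296875], [347.70001220703125, 293.79998779296875], [353.3999938964844, 297.29998779296875], [349.6000061035156, 303.70001220703125]]
[[0.391, -0.201], [0.407, -0.21], [0.399, -0.224], [0.383, -0.215]]
plate [[330.3999938964844, 240.60000610351562], [336.1000061035156, 239.1999969482422], [345.6000061035156, 277.6000061035156], [340.0, 279.0]]
[[0.539, -0.165], [0.543, -0.18], [0.447, -0.204], [0.443, -0.191]]
plate [[303.0, 240.8000030517578], [308.5, 239.3000030517578], [322.70001220703125, 292.6000061035156], [317.20001220703125, 294.0]]
[[0.538, -0.097], [0.542, -0.111], [0.409, -0.148], [0.405, -0.135]]
plate [[351.5, 224.6999969482422], [357.79998779296875, 223.0], [372.70001220703125, 277.5], [366.3999938964844, 279.20001220703125]]
[[0.581, -0.218], [0.586, -0.234], [0.449, -0.271], [0.444, -0.256]]
mat [[0.403, 0.322], [0.644, 0.317], [0.629, 0.121], [0.388, 0.131]]
jar [ 0.587 -0.399  0.09 ]
jar [ 0.448 -0.409  0.09 ]
shaker [0.649 0.013 0.09 ] purple [0.468 0.072 0.06 ] [ 0.387 -0.043  0.06 ]
```

View pics/crop1.png

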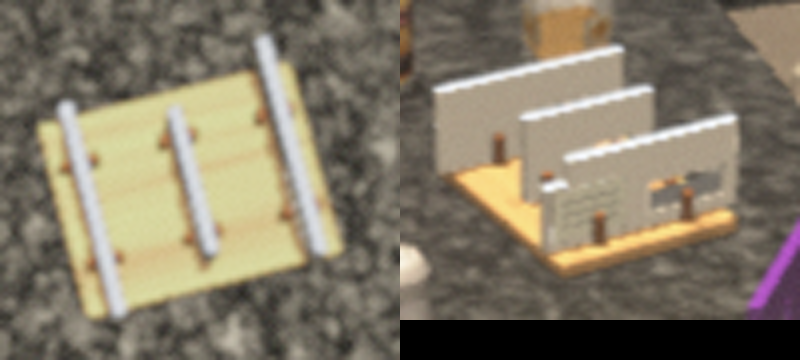

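Three white inserts are candidates, with pixels from the top view:
- **Middle, (338,259):** about 98 mm long with whole corners, so this is the short one.
- **Left, (313,266):** 139 mm long. In the side view (crop, right panel) it has the notch at the upper left and the ruled label at (340,245), so this is the notched one. Its notch end points to world +x and its label faces +y.
- **Right, (362,251):** 140 mm long and plain, so this is the whole insert, which stays.

The purple one is left alone. The rack yaw is about 15.3°, and the slot spacing of 65 mm checks out.

The moves can't tilt the tool. I'll therefore lay the notched plate flat with its label up, then grip it across its 60 mm width at the unlabelled half and lift it flat.

```bash
cat >> h.py <<'E'
def plan(target,yaw,n,g):
    """print n rows taking the present TCP pose to target (world m), yaw (deg)"""
    s=arm.state(); p=np.array(s['tcp_pos']); y=np.degrees(s['orientation'][2]); print('from',p.round(4),round(y,2))
    dy=(yaw-y+180)%360-180; target=np.array(target); out=[]
    for i in range(n):
        d=(target-p)/(n-i); a=np.radians(y)
        r=[round(100*(d[0]*np.cos(a)+d[1]*np.sin(a)),2),round(100*(d[0]*np.sin(a)-d[1]*np.cos(a)),2),round(-100*d[2],2)]
        p=p+d; y+=dy/n; out.append(r+[round(-dy/n,2),g])
    print(out)
E
python3 -c "
from h import *
plan([.493,-.185,.2],15.3,18,4)"
```

```text
from [0.2552 0.5701 0.2494] 155.89
[[np.float64(-2.92), np.float64(-3.29), np.float64(0.27), np.float64(7.81), 4], [np.float64(-3.34), np.float64(-2.86), np.float64(0.27), np.float64(7.81), 4], [np.float64(-3.7), np.float64(-2.38), np.float64(0.27), np.float64(7.81), 4], [np.float64(-3.99), np.float64(-1.86), np.float64(0.27), np.float64(7.81), 4], [np.float64(-4.2), np.float64(-1.3), np.float64(0.27), np.float64(7.81), 4], [np.float64(-4.34), np.float64(-0.71), np.float64(0.27), np.float64(7.81), 4], [np.float64(-4.4), np.float64(-0.12), np.float64(0.27), np.float64(7.81), 4], [np.float64(-4.37), np.float64(0.48), np.float64(0.27), np.float64(7.81), 4], [np.float64(-4.27), np.float64(1.07), np.float64(0.27), np.float64(7.81), 4], [np.float64(-4.08), np.float64(1.64), np.float64(0.27), np.float64(7.81), 4], [np.float64(-3.82), np.float64(2.18), np.float64(0.27), np.float64(7.81), 4], [np.float64(-3.49), np.float64(2.68), np.float64(0.27), np.float64(7.81), 4], [np.float64(-3.09), np.float64(3.13), np.float64(0.27), np.float64(7.81), 4], [np.float64(-2.64), np.float64(3.52), np.float64(0.27), np.float64(7.81), 4], [np.float64(-2.14), np.float64(3.84), np.float64(0.27), np.float64(7.81), 4], [np.float64(-1.59), np.float64(4.1), np.float64(0.27), np.float64(7.81), 4], [np.float64(-1.02), np.float64(4.28), np.float64(0.27), np.float64(7.81), 4], [np.float64(-0.43), np.float64(4.38), np.float64(0.27), np.float64(7.81), 4]]
```

Request:
carry_out([
  [-2.9,-3.3,0.3,7.8,4],
  [-3.3,-2.9,0.3,7.8,4],
  [-3.7,-2.4,0.3,7.8,4],
  [-4,-1.9,0.3,7.8,4],
  [-4.2,-1.3,0.3,7.8,4],
  [-4.3,-0.7,0.3,7.8,4],
  [-4.4,-0.1,0.3,7.8,4],
  [-4.4,0.5,0.3,7.8,4],
  [-4.3,1.1,0.3,7.8,4],
  [-4.1,1.6,0.3,7.8,4],
])

```text
t: 1.15
tcp_pos: [0.3871, 0.1484, 0.22]
orientation: [3.141, -0.0, 1.354]
contact_force: [0.6, 0.4, 0.8]
grip_width: 0.0402
grasp_force: 0.0
```

Request:
carry_out([
  [-3.8,2.2,0.3,7.8,4],
  [-3.5,2.7,0.3,7.8,4],
  [-3.1,3.1,0.3,7.8,4],
  [-2.6,3.5,0.3,7.8,4],
  [-2.1,3.8,0.3,7.8,4],
  [-1.6,4.1,0.3,7.8,4],
  [-1,4.3,0.3,7.8,4],
  [-0.4,4.4,0.3,7.8,4],
  [0,0,0,0,4],
  [0,0,0,0,4],
])

```text
t: 2.15
tcp_pos: [0.4939, -0.1854, 0.1956]
orientation: [3.141, 0.001, 0.269]
contact_force: [-1.0, 1.1, 0.6]
grip_width: 0.0398
grasp_force: 0.0
```

```bash
sed -i 's/out.append(r+\[round(-dy\/n,2),g\])/out.append([float(v) for v in r]+[float(round(-dy\/n,2)),g])/' h.py; python3 -c "
from h import *
plan([.493,-.185,.1],15.3,3,4); print(arm.state()['joint_pos'].round(2))"
```

```text
from [ 0.4939 -0.1854  0.1956] 15.39
[[-0.02, -0.02, 3.19, 0.03, 4], [-0.02, -0.02, 3.19, 0.03, 4], [-0.02, -0.02, 3.19, 0.03, 4]]
[-0.33  0.4   0.79  1.92 -0.35  0.96 -0.67]
```

```bash
python3 -c "
from h import *
c=shot('side')
f=lambda x,y:ray(c,(x-400)/4+289.6,y/4+209.6,.072).round(4)
print('short',f(524,118),f(652,91)); print('notched',f(566,158),f(737,119)); print('whole',f(436,92),f(622,48))"
```

```text
short [ 0.536  -0.1732  0.072 ] [ 0.446  -0.1936  0.072 ]
notched [ 0.5244 -0.1106  0.072 ] [ 0.4058 -0.1395  0.072 ]
whole [ 0.5822 -0.2256  0.072 ] [ 0.4463 -0.2661  0.072 ]
```

Request:
carry_out([
  [0,0,3.2,0,4],
  [0,0,3.2,0,4],
  [0,0,3.2,0,4],
])

```text
t: 2.5
tcp_pos: [0.4945, -0.1821, 0.0992]
orientation: [-3.141, -0.001, 0.274]
contact_force: [0.9, -0.3, -0.5]
grip_width: 0.04
grasp_force: 0.0
```

Request:
carry_out([
  [0,0,2,0,4],
  [0,0,1.9,0,4],
  [0,0,0,0,4],
  [0,0,0,0,2],
  [0,0,0,0,0],
  [0,0,0,0,0],
  [0,0,0,0,0],
  [0,0,0,0,0],
])

```text
t: 3.3
tcp_pos: [0.4951, -0.1843, 0.0623]
orientation: [3.141, -0.002, 0.271]
contact_force: [-0.7, 1.7, 8.8]
grip_width: 0.0067
grasp_force: 59.7
```

Request:
carry_out([
  [0,0,-1,0,0],
  [0,0,-2,0,0],
  [0,0,-3,0,0],
  [0,0,-4,0,0],
  [0,0,-4,0,0],
  [0,0,0,0,0],
])

```text
t: 3.9
tcp_pos: [0.4965, -0.186, 0.2065]
orientation: [3.138, -0.007, 0.27]
contact_force: [0.1, 0.9, 0.0]
grip_width: 0.0073
grasp_force: 58.4
```

```bash
python3 -c "
from h import *
c=shot('side','s2.png')
plan([.516,.223,.2],15.5,10,0)
im=cv2.imread('pics/s2.png')[150:390,250:450]; cv2.imwrite('pics/s2c.png',cv2.resize(im,None,fx=2.5,fy=2.5))
"
```

```text
from [ 0.4956 -0.1851  0.2041] 15.49
[[1.29, -3.88, 0.04, -0.0, 0], [1.29, -3.88, 0.04, -0.0, 0], [1.29, -3.88, 0.04, -0.0, 0], [1.29, -3.88, 0.04, -0.0, 0], [1.29, -3.88, 0.04, -0.0, 0], [1.29, -3.88, 0.04, -0.0, 0], [1.29, -3.88, 0.04, -0.0, 0], [1.29, -3.88, 0.04, -0.0, 0], [1.29, -3.88, 0.04, -0.0, 0], [1.29, -3.88, 0.04, -0.0, 0]]
```

View pics/s2c.png

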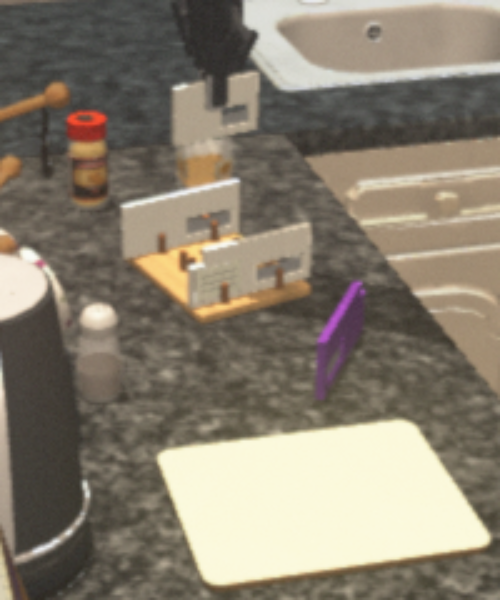

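The short insert is held squarely (crop at (215,105)), and the other two still stand in the rack. Now carrying it to the mat.

Request:
carry_out([
  [1,-3,0,0,0],
  [1.3,-4,0,0,0],
  [1.3,-4,0,0,0],
  [1.3,-4,0,0,0],
  [1.3,-4,0,0,0],
  [1.3,-4,0,0,0],
  [1.3,-4,0,0,0],
  [1.3,-4,0,0,0],
  [1.3,-4,0,0,0],
  [1.3,-3.8,0,0,0],
])

```text
t: 4.95
tcp_pos: [0.5121, 0.2252, 0.2005]
orientation: [3.142, 0.001, 0.271]
contact_force: [1.1, 0.4, -0.3]
grip_width: 0.0071
grasp_force: 58.6
```

Request:
carry_out([
  [0,0,3,0,0],
  [0,0,4,0,0],
  [0,0,3.5,0,0],
  [0,0,2,0,0],
  [0,0,1,0,0],
  [0,0,0,0,0],
  [0,0,0,0,0],
])

```text
t: 5.65
tcp_pos: [0.5135, 0.2234, 0.0667]
orientation: [-3.142, -0.001, 0.27]
contact_force: [-0.4, 0.3, -0.7]
grip_width: 0.0072
grasp_force: 58.6
```

Request:
carry_out([
  [0,0,0.3,0,0],
  [0,0,0.3,0,0],
  [0,0,0.1,0,0],
  [0,0,0,0,0],
])

```text
t: 6.05
tcp_pos: [0.513, 0.2235, 0.0591]
orientation: [-3.141, -0.0, 0.27]
contact_force: [0.1, 0.3, -1.7]
grip_width: 0.0071
grasp_force: 58.6
```

Request:
carry_out([
  [0,0,0.1,0,0],
  [0,0,0.1,0,0],
  [0,0,0,0,0],
])

```text
t: 6.35
tcp_pos: [0.5132, 0.2235, 0.0583]
orientation: [-3.14, -0.0, 0.27]
contact_force: [-5.7, -1.7, 18.4]
grip_width: 0.0067
grasp_force: 61.5
```

Contact with the mat, so open slowly and go up.

Request:
carry_out([
  [0,0,-0.1,0,0],
  [0,0,0,0,1.2],
  [0,0,0,0,2.5],
  [0,0,0,0,4],
  [0,0,0,0,4],
  [0,0,-1,0,4],
  [0,0,-3,0,4],
  [0,0,-5,0,4],
  [0,0,-5,0,4],
  [0,0,0,0,4],
])

```text
t: 7.35
tcp_pos: [0.5166, 0.2238, 0.2048]
orientation: [-3.139, -0.01, 0.269]
contact_force: [0.7, 0.9, -0.6]
grip_width: 0.0397
grasp_force: 0.0
```

```bash
python3 -c "
from h import *
c=shot('top','t3.png')
d=shot('side','s3.png')
f=lambda x,y:ray(d,(x-400)/4+289.6,y/4+209.6,.072).round(4)
im=np.hstack([cv2.imread('pics/t3.png')[190:310,140:390],cv2.imread('pics/s3.png')[200:390,240:450][:120*190//190] if 0 else cv2.resize(cv2.imread('pics/s3.png')[220:390,250:450],(141,120))]); cv2.imwrite('pics/t3c.png',cv2.resize(im,None,fx=2,fy=2))
# notched: centre estimate along the axis
a=np.radians(15.3); e=np.array([np.cos(a),np.sin(a)])
m=(np.array([.4735,-.1228])+0)
g=m-.035*e; print(g)
plan([*g,.19],15.3,10,4)"
```

```text
[ 0.43974049 -0.13203556]
from [0.5136 0.2238 0.1997] 15.49
[[-1.66, 3.23, 0.1, 0.02, 4], [-1.66, 3.23, 0.1, 0.02, 4], [-1.66, 3.23, 0.1, 0.02, 4], [-1.66, 3.23, 0.1, 0.02, 4], [-1.66, 3.23, 0.1, 0.02, 4], [-1.66, 3.23, 0.1, 0.02, 4], [-1.66, 3.23, 0.1, 0.02, 4], [-1.65, 3.24, 0.1, 0.02, 4], [-1.65, 3.24, 0.1, 0.02, 4], [-1.65, 3.24, 0.1, 0.02, 4]]
```

View pics/t3c.png

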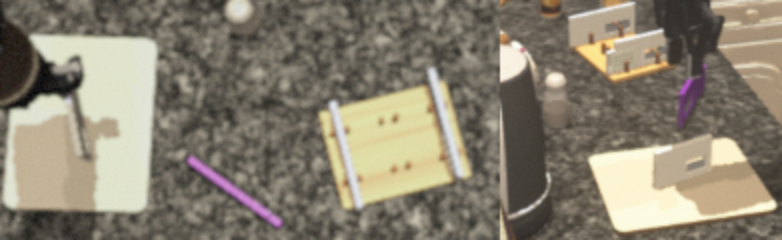

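The short insert stands on the mat. Now the notched one, at its plain edge (0.440, -0.131).

Request:
carry_out([
  [-1.7,3.2,0,0,4],
  [-1.7,3.2,0,0,4],
  [-1.7,3.2,0,0,4],
  [-1.7,3.2,0,0,4],
  [-1.7,3.2,0,0,4],
  [-1.7,3.2,0,0,4],
  [-1.7,3.2,0,0,4],
  [-1.6,3.2,0,0,4],
  [-1.6,3.2,0,0,4],
  [-1.5,3.2,0,0,4],
])

```text
t: 8.45
tcp_pos: [0.437, -0.1302, 0.1971]
orientation: [-3.141, 0.002, 0.27]
contact_force: [0.5, -0.0, 0.5]
grip_width: 0.0401
grasp_force: 0.0
```

Request:
carry_out([
  [0,0.1,3,0,4],
  [0,0,3,0,4],
  [0,0,3,0,4],
  [0,0,0,0,4],
  [0,0,0,0,4],
])

```text
t: 8.95
tcp_pos: [0.4378, -0.1304, 0.1078]
orientation: [-3.141, 0.003, 0.269]
contact_force: [0.1, -0.2, 0.1]
grip_width: 0.04
grasp_force: 0.0
```

Request:
carry_out([
  [0.1,0,2.3,0,4],
  [0,0,2.3,0,4],
  [0,0,0,0,4],
  [0,0,0,0,2],
  [0,0,0,0,0],
  [0,0,0,0,0],
  [0,0,0,0,0],
  [0,0,0,0,0],
])

```text
t: 9.75
tcp_pos: [0.4407, -0.1301, 0.0635]
orientation: [3.141, -0.002, 0.27]
contact_force: [-0.5, 0.3, 7.4]
grip_width: 0.0072
grasp_force: 58.6
```

Request:
carry_out([
  [0,0,-1,0,0],
  [0,0,-2,0,0],
  [0,0,-3,0,0],
  [0,0,-4,0,0],
  [0,0,-5,0,0],
  [0,0,0,0,0],
  [0,0,0,0,0],
])

```text
t: 10.45
tcp_pos: [0.4403, -0.1298, 0.2136]
orientation: [-3.141, -0.003, 0.271]
contact_force: [0.4, 0.1, -1.4]
grip_width: 0.0069
grasp_force: 58.8
```

```bash
python3 -c "
from h import *
plan([.45,.46,.21],15.5,14,0); print(arm.state()['torque'])"
```

```text
from [ 0.4403 -0.1298  0.2136] 15.52
[[1.19, -4.04, 0.03, 0.0, 0], [1.19, -4.04, 0.03, 0.0, 0], [1.19, -4.04, 0.03, 0.0, 0], [1.19, -4.04, 0.03, 0.0, 0], [1.19, -4.04, 0.03, 0.0, 0], [1.19, -4.04, 0.03, 0.0, 0], [1.19, -4.04, 0.03, 0.0, 0], [1.19, -4.04, 0.03, 0.0, 0], [1.19, -4.04, 0.03, 0.0, 0], [1.19, -4.04, 0.03, 0.0, 0], [1.19, -4.04, 0.03, 0.0, 0], [1.19, -4.04, 0.03, 0.0, 0], [1.19, -4.04, 0.03, 0.0, 0], [1.19, -4.04, 0.03, 0.0, 0]]
[0.03500978 0.06084934 0.04669299]
```

Request:
carry_out([
  [1,-3,0,0,0],
  [1.2,-4,0,0,0],
  [1.2,-4,0,0,0],
  [1.2,-4,0,0,0],
  [1.2,-4,0,0,0],
  [1.2,-4,0,0,0],
  [1.2,-4,0,0,0],
  [1.2,-4,0,0,0],
  [1.2,-4,0,0,0],
  [1.2,-4,0,0,0],
])

```text
t: 11.45
tcp_pos: [0.4482, 0.2785, 0.2109]
orientation: [3.141, 0.002, 0.27]
contact_force: [1.9, 0.6, 0.2]
grip_width: 0.0066
grasp_force: 58.8
```

Request:
carry_out([
  [1.2,-4,0,0,0],
  [1.2,-4,0,0,0],
  [1.2,-4,0,0,0],
  [1.2,-4,0,0,0],
  [0.5,-1.5,0,0,0],
  [0,0,0,0,0],
  [0,0,3,0,0],
  [0,0,4,0,0],
  [0,0,0,0,0],
  [0,0,0,0,0],
])

```text
t: 12.45
tcp_pos: [0.4536, 0.4585, 0.1419]
orientation: [3.14, 0.002, 0.269]
contact_force: [0.3, 1.0, 0.2]
grip_width: 0.0071
grasp_force: 58.8
```

```bash
python3 -c "
from h import *
shot('side','s4.png');shot('top','t4.png')
im=np.hstack([cv2.resize(cv2.imread('pics/t4.png')[180:340,20:220],None,fx=2,fy=2),cv2.resize(cv2.imread('pics/s4.png')[220:480,270:590],(394,320))]); cv2.imwrite('pics/t4c.png',im)"
```

```text
(no output)
```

View pics/t4c.png

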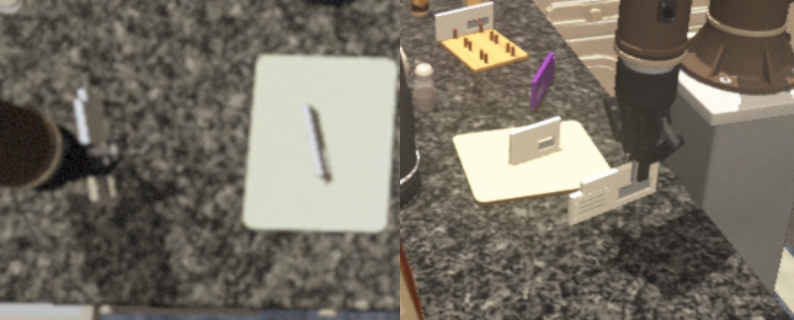

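The notched plate is held upright over bare worktop with the label towards the side camera, and the short one stands on the mat at (315,142). Lowering now.

Request:
carry_out([
  [0,0,3,0,0],
  [0,0,3,0,0],
  [0,0,1.7,0,0],
  [0,0,0.7,0,0],
  [0,0,0.2,0,0],
  [0,0,0,0,0],
  [0,0,0,0,0],
])

```text
t: 13.25
tcp_pos: [0.4544, 0.4607, 0.0573]
orientation: [-3.141, -0.002, 0.27]
contact_force: [-0.7, -0.1, -1.0]
grip_width: 0.0069
grasp_force: 58.9
```

Request:
carry_out([
  [0,0,0.1,0,0],
  [0,0,0.1,0,0],
  [0,0,0,0,0],
])

```text
t: 13.55
tcp_pos: [0.4537, 0.4603, 0.0541]
orientation: [-3.141, -0.0, 0.27]
contact_force: [-0.4, 0.2, -1.0]
grip_width: 0.007
grasp_force: 58.9
```

Request:
carry_out([
  [0,0,0.1,0,0],
  [0,0,0.1,0,0],
  [0,0,0,0,0],
])

```text
t: 13.85
tcp_pos: [0.4537, 0.4602, 0.0519]
orientation: [3.142, 0.0, 0.27]
contact_force: [-0.1, 0.4, -0.5]
grip_width: 0.007
grasp_force: 58.9
```

Request:
carry_out([
  [0,0,0.1,0,0],
  [0,0,0,0,0],
])

```text
t: 14.05
tcp_pos: [0.4537, 0.4602, 0.0516]
orientation: [-3.141, -0.0, 0.27]
contact_force: [-1.3, -0.9, 4.9]
grip_width: 0.0068
grasp_force: 59.8
```

Request:
carry_out([
  [0,0,0,0,1.2],
  [0,0,0,0,2.5],
  [0,0,0,0,4],
  [0,0,0,0,4],
  [0,0,-1,0,4],
  [0,0,-2,0,4],
  [0,0,-2,0,4],
  [3,-1.5,0,0,0],
  [0,-2,0,0,0],
  [0,0,0,0,0],
])

```text
t: 15.05
tcp_pos: [0.4719, 0.5054, 0.1012]
orientation: [-3.14, -0.0, 0.274]
contact_force: [-1.0, 0.3, -0.8]
grip_width: 0.0003
grasp_force: 0.0
```

```bash
python3 -c "
from h import *
print(arm.state()['tcp_pos'])
shot('side','s5.png');shot('top','t5.png')
im=np.hstack([cv2.resize(cv2.imread('pics/t5.png')[180:340,20:220],None,fx=2,fy=2),cv2.resize(cv2.imread('pics/s5.png')[220:480,270:590],(394,320))]); cv2.imwrite('pics/t5c.png',im)"
```

```text
[0.47188509 0.50544433 0.10117407]
```

View pics/t5c.png

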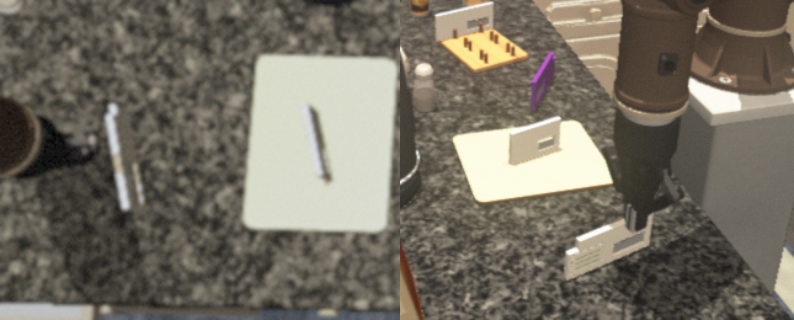

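The plate stands upright with the label towards +y and the fingers on that side. Now down, then push its upper edge over.

Request:
carry_out([
  [0,0,2,0,0],
  [0,0,2.2,0,0],
  [0,0,0,0,0],
  [0,1,0,0,0],
  [0,0.8,0,0,0],
  [0,0.7,0,0,0],
  [0,0.7,0,0,0],
  [0,0.7,0,0,0],
  [0,0.5,0,0,0],
  [0,0,0,0,0],
])

```text
t: 16.15
tcp_pos: [0.4855, 0.4585, 0.0592]
orientation: [3.141, -0.0, 0.269]
contact_force: [0.0, -0.4, 0.4]
grip_width: -0.0
grasp_force: 0.0
```

Request:
carry_out([
  [0,0,-2,0,0],
  [0,0,-5,0,0],
  [0,-5,-5,0,8.5],
  [0,-5,-2,0,8.5],
  [0,-5,0,0,8.5],
  [0,-4,0,0,8.5],
  [0,0,0,0,8.5],
])

```text
t: 16.85
tcp_pos: [0.4332, 0.6327, 0.1816]
orientation: [-3.138, 0.002, 0.28]
contact_force: [-1.3, 0.6, -0.7]
grip_width: 0.0725
grasp_force: 0.0
```

```bash
python3 -c "
from h import *
s=arm.state();print(s['tcp_pos'],s['grip_width'])
shot('side','s6.png');c=shot('top','t6.png')
im=cv2.imread('pics/t6.png')
hsv=cv2.cvtColor(im,cv2.COLOR_BGR2HSV)
m=cv2.inRange(hsv,(0,0,140),(180,70,255)); m=cv2.morphologyEx(m,cv2.MORPH_CLOSE,np.ones((7,7)));m[:190]=0;m[325:]=0;m[:,141:]=0
for q in cv2.findContours(m,0,2)[0]:
    if cv2.contourArea(q)>100:
        rr=cv2.minAreaRect(q); r=cv2.boxPoints(rr); P=[ray(c,*p,.008)[:2] for p in r]
        print(rr, np.round(P,4).tolist(), np.mean(P,0).round(4))
im=np.hstack([cv2.resize(im[180:340,20:220],None,fx=2,fy=2),cv2.resize(cv2.imread('pics/s6.png')[220:480,270:590],(394,320))]); cv2.imwrite('pics/t6c.png',im)"
```

```text
[0.43322198 0.63269995 0.18158181] 0.07253292138145265
((97.1470718383789, 254.5882568359375), (59.421226501464844, 30.55948829650879), 75.96376037597656) [[0.5684, 0.5048], [0.5897, 0.4285], [0.4383, 0.3778], [0.4177, 0.4528]] [0.5035 0.441 ]
```

View pics/t6c.png

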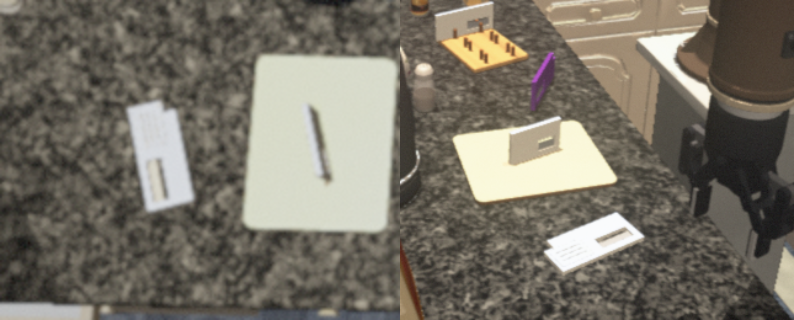

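The plate lies flat with its label up, at crop (160,155), with the notch at the far right corner. Next I'll refine its axis from its corners.

```bash
python3 -c "
from h import *
c=shot('top'); d=shot('side')
f=lambda x,y:ray(c,x/2+19.75,y/2+179.75,.008)[:2]
A,B,F=f(148,211),f(192,203),f(128,107)
print(A,B,F,'w',np.linalg.norm(A-B),'l',np.linalg.norm(A-F))
g=lambda x,y:ray(d,x*320/394+269.6,y*260/320+219.6,.008)[:2]
A2,B2,F2=g(644,240) if 0 else g(643-400,237),g(617-400,213),g(563-400,271)
print('side',A2,B2,F2,'w',np.linalg.norm(A2-B2),'l',np.linalg.norm(A2-F2))
for a,b,f_ in((A,B,F),(A2,B2,F2)):
  e=(f_-a)/np.linalg.norm(f_-a); G=(a+b)/2+.035*e; print(G,np.degrees(np.arctan2(e[1],e[0])))
m=np.array([.5035,.441]);e=np.array([np.cos(.3),np.sin(.3)]);print(m-.035*e)
plan([.467,.43,.12],17,6,8.5)"
```

```text
[0.42272199 0.44236626] [0.43411718 0.38637752] [0.55874281 0.4810935 ] w 0.05713658569677698 l 0.14142652748734394
side [0.4220096  0.44324559] [0.43616355 0.38635999] [0.55412544 0.4799419 ] w 0.05862001748605572 l 0.1371175233206558
[0.46208179 0.42395604] 15.892479133051953
[0.46280987 0.42416973] 15.52308942033958
[0.47006322 0.43065679]
from [0.44   0.6238 0.1829] 15.4
[[-0.42, 3.23, 1.05, -0.27, 8.5], [-0.44, 3.23, 1.05, -0.27, 8.5], [-0.45, 3.23, 1.05, -0.27, 8.5], [-0.47, 3.23, 1.05, -0.27, 8.5], [-0.48, 3.23, 1.05, -0.27, 8.5], [-0.5, 3.22, 1.05, -0.27, 8.5]]
```

Request:
carry_out([
  [-0.5,3.3,1,0,7.2],
  [-0.5,3.3,1,0,7.2],
  [-0.5,3.3,1,0,7.2],
  [-0.5,3.3,1,0,7.2],
  [-0.5,3.3,1,0,7.2],
  [-0.6,3.4,1,0,7.2],
  [0,0,3,0,7.2],
  [0,0,3,0,7.2],
  [0,0,0,0,7.2],
  [0,0,0,0,7.2],
])

```text
t: 18.05
tcp_pos: [0.4629, 0.424, 0.0636]
orientation: [3.141, 0.0, 0.269]
contact_force: [-0.3, 0.8, -0.1]
grip_width: 0.0717
grasp_force: 0.0
```

```bash
python3 -c "
from h import *
s=arm.state();print(s['grip_width']);plan([.4625,.424,.035],15.6,1,7.2)"
```

```text
0.07173879350898321
from [0.4629 0.424  0.0636] 15.39
[[-0.04, -0.01, 2.86, -0.21, 7.2]]
```

Request:
carry_out([
  [0,0,2,-0.2,7.2],
  [0,0,1.6,0,7.2],
  [0,0,0.3,0,7.2],
  [0,0,0,0,7.2],
  [0,0,0,0,7.2],
])

```text
t: 18.55
tcp_pos: [0.4629, 0.4252, 0.0247]
orientation: [-3.141, -0.001, 0.274]
contact_force: [0.0, -0.1, 0.6]
grip_width: 0.072
grasp_force: 0.0
```

Request:
carry_out([
  [0,0,0.2,0,7.2],
  [0,0,0.2,0,7.2],
  [0,0,0.1,0,7.2],
  [0,0,0,0,7.2],
])

```text
t: 18.95
tcp_pos: [0.4623, 0.425, 0.0189]
orientation: [3.142, 0.0, 0.274]
contact_force: [0.0, 0.2, 0.2]
grip_width: 0.0724
grasp_force: 0.0
```

Request:
carry_out([
  [0,0,0.2,0,7.2],
  [0,0,0.2,0,7.2],
  [0,0,0,0,7.2],
])

```text
t: 19.25
tcp_pos: [0.4622, 0.4249, 0.0146]
orientation: [3.141, 0.0, 0.274]
contact_force: [-0.6, 0.4, -0.2]
grip_width: 0.0723
grasp_force: 0.0
```

Request:
carry_out([
  [0,0,0.1,0,7.2],
  [0,0,0.1,0,7.2],
  [0,0,0,0,7.2],
])

```text
t: 19.55
tcp_pos: [0.4623, 0.425, 0.0128]
orientation: [3.141, 0.0, 0.274]
contact_force: [0.6, 0.2, 0.7]
grip_width: 0.0719
grasp_force: 0.0
```

Request:
carry_out([
  [0,0,0.1,0,7.2],
  [0,0,0,0,7.2],
])

```text
t: 19.75
tcp_pos: [0.4624, 0.425, 0.0119]
orientation: [3.142, 0.0, 0.274]
contact_force: [-0.3, 0.1, -0.1]
grip_width: 0.0717
grasp_force: 0.0
```

Request:
carry_out([
  [0,0,0.1,0,7.2],
  [0,0,0,0,7.2],
])

```text
t: 19.95
tcp_pos: [0.4623, 0.425, 0.0108]
orientation: [-3.142, 0.0, 0.274]
contact_force: [0.2, -0.2, 0.1]
grip_width: 0.072
grasp_force: 0.0
```

Request:
carry_out([
  [0,0,0,0,6.9],
  [0,0,0,0,6.6],
  [0,0,0,0,6.4],
  [0,0,0,0,6.4],
])

```text
t: 20.35
tcp_pos: [0.4635, 0.4251, 0.0127]
orientation: [-3.141, -0.002, 0.273]
contact_force: [-2.9, -2.3, 16.8]
grip_width: 0.0642
grasp_force: 8.5
```

Request:
carry_out([
  [0,0,-0.4,0,6.4],
  [0,0,0,0,6],
  [0,0,0,0,5],
  [0,0,0,0,5],
  [0,0,0,0,4.5],
  [0,0,0,0,4.5],
])

```text
t: 20.95
tcp_pos: [0.4627, 0.4251, 0.0159]
orientation: [-3.141, -0.001, 0.274]
contact_force: [-3.0, -2.4, 14.4]
grip_width: 0.0579
grasp_force: 62.1
```

Request:
carry_out([
  [0,0,-0.5,0,3],
  [0,0,-0.5,0,3],
  [0,0,-1,0,3],
  [0,0,-2,0,3],
  [0,0,-3,0,3],
  [0,0,-4,0,3],
  [0,0,-4,0,3],
  [0,0,-4,0,3],
  [0,0,-3,0,3],
  [0,0,0,0,3],
])

```text
t: 21.95
tcp_pos: [0.4644, 0.4259, 0.24]
orientation: [-3.138, -0.006, 0.273]
contact_force: [0.4, 0.1, -1.5]
grip_width: 0.0581
grasp_force: 64.4
```

Request:
carry_out([
  [0,0,-1,0,3],
  [0,0,0,0,3],
  [0,0,0,0,3],
])

```text
t: 22.25
tcp_pos: [0.462, 0.4248, 0.2441]
orientation: [3.141, 0.001, 0.274]
contact_force: [0.2, 0.2, -0.9]
grip_width: 0.0577
grasp_force: 64.4
```

```bash
python3 -c "
from h import *
s=arm.state();print(s['tcp_pos'],s['grip_width'],s['grasp_force'])
shot('side','s7.png');shot('top','t7.png')
im=np.hstack([cv2.resize(cv2.imread('pics/t7.png')[180:340,20:400],(400,168)),np.zeros((168,0,3),np.uint8)])
im=cv2.copyMakeBorder(im,0,432,0,0,cv2.BORDER_CONSTANT)
b=cv2.resize(cv2.imread('pics/s7.png')[150:450,290:490],(400,600))
cv2.imwrite('pics/t7c.png',np.hstack([im,b]))"
```

```text
[0.46198226 0.42478131 0.24414573] 0.05772283317511218 64.38718914985657
```

View pics/t7c.png

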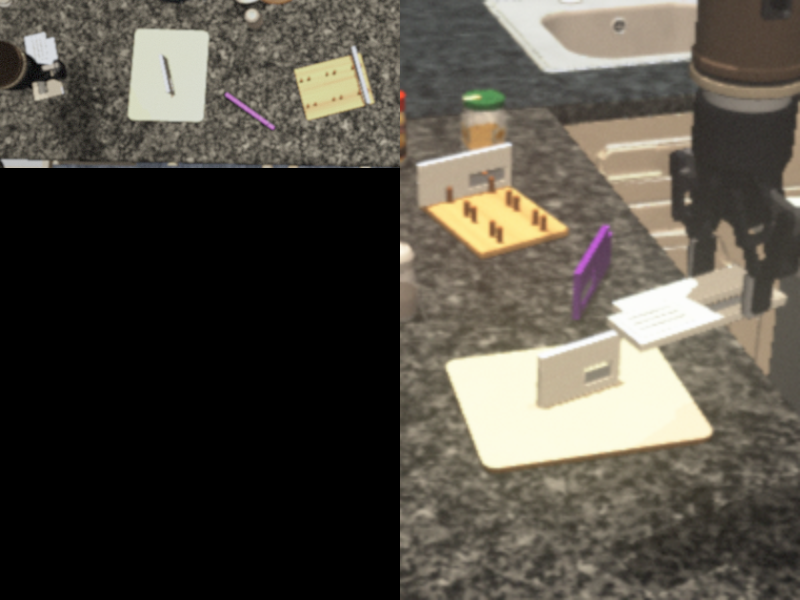

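The plate is held flat with its label up (side view (665,315)), and the force is steady. The TCP is at z 0.24, so the plate is about 0.23 m up. The short insert stands on the mat and the whole insert is still in the rack.

```bash
python3 -c "
from h import *
print(hand_in())"
```

```text
the job is handed in; nothing more can be done
None
```

The job is handed in at about 22 s: the short insert stands on the cork mat, and the notched insert is held flat about 23 cm above the worktop by its unlabelled half, label up; the whole insert, jars and shaker were not touched.

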